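# Unbar the instrument box

### The arm

A 6-joint arm with a two-finger parallel gripper is mounted at the origin on a cart in front of the work surface, level with it; the furniture and walls round the work are solid. World frame = base frame: x ahead of the robot, y to its left, z up, the work surface at z = 0. Lengths are in m, angles in rad, forces in N, time in s.
With the tool pointing down it reaches from about 0.3 to 0.875 m from the base axis. Payload 6.4 kg.
Tool frame: the origin (TCP) lies between the finger pads; the fingertips stand ctrl.tip_extent ahead of it and the grasp point (between the pads) is the TCP (ctrl.tip_extent is the distance from the TCP to the fingertips, in m); z points along the fingers, y is the line along which they close (so a half turn about z gives the same grasp; the last joint's range is limited). The gripper opens to 85 mm and grips with 20 to 120 N. Pads are 22 mm wide; open, the fingers measure 114 mm over their backs; the gripper's body (76 mm by 85 mm) begins 54 mm behind the grasp point. The pads swing forward as they close: fully open they stand 13 mm farther back than shut.
Start: joints at [1.055, 0.181, 1.607, -0, 1.354, -0.206], TCP at [0.175, 0.548, 0.25] pointing down, gripper open.
Joint ranges: [-2.99, 2.99], [-0.89, 2.07], [0.3, 2.58], [-1.14, 4.28], [0, 2.63], [-3.12, 3.12]. Speed limits (rad/s): [2.57, 2.57, 3.01, 3.14, 3.14, 3.14].

### API

Orientations are given as a unit quaternion [w, x, y, z].
In Python, from bench import ctrl gives the robot as it stands.
- The arm moves only by the tool send_rows, never from a script. Its arguments are lists of equal length, an entry for each row: "dr": the turn, a rotation vector about the tool's x, y, z in units of 6 degrees (1.0 is 6 degrees), a list of three; "xyz": the shift along the tool's x, y, z in cm, a list of three; "jaw": the opening in per cent of the stroke, from 0 (shut) to 100 (fully open). In form: {"dr": [[wx, wy, wz], ...], "xyz": [[dx, dy, dz], ...], "jaw": [jaw, ...]}. A call has exactly 8 rows; each row is the pose to reach, as a shift and turn from the pose commanded when the call began, along the tool's axes at that moment; what a row does not reach only later rows make up. A row lasts 1/8 s, in which the tool goes at most 62.5 mm and 10.7 degrees, less where a joint would pass 70% of its speed; a pose out of reach is approached as far as the arm can. A call with a gripper value outside its range is refused whole. The fingers move at their own pace and stop on an object; the grip force is fixed at half the most. Time passes only in rows, so rows that repeat a pose let the fingers close, or fill a call up. It gives the time, the measured TCP pose, the force, the opening and the grip force at its end, in the units of the state.
- ctrl.get_obs(): the state, without advancing time (a new reading comes with each control period).
- ctrl.camera(name): name is "side" or "top"; returns the picture (480x640x3 uint8, red, green, blue); there is no depth.
- ctrl.calibration(name): a dict with "camera_matrix" (3x3 intrinsics, pixels), "D" ([k1, k2, p1, p2, k3] as OpenCV has them; the pictures are not rectified), "world_from_camera" (4x4, takes a point from camera to world coordinates). Camera axes: x right, y up, looking along -z (the intrinsics and any distortion apply to the point x, -y, -z); pixel columns grow to the right and rows downward; lengths in m; the calibration is good to about 2 mm. A picture is of the moment at which its call begins. calibration takes no time and is no camera call.
- ctrl.hand_in(): hands the job in; it is judged then, once.
The state is a dict: "time_s": time; "q": joint angles; "dq": joint speeds; "joint_efforts": joint torques, N m; "eef_pos": TCP position; "eef_rot": TCP orientation; "wrist_force": force on the tool from outside, world axes, zero at the start; "torque": the same for the moment, N m; "opening": opening from 0.0 (shut) to 1.0 (fully open); "grasp_force": force on a finger pad.
Only numpy, scipy, OpenCV 4.12 (cv2) and the standard library are available. Lean on these libraries where they do the work, as an engineer would, in place of code of your own. Each camera call takes 0.05 s, during which the arm holds its last target. There are 200 camera calls.

### The job

The wooden instrument box is locked in its cradle by a bar across its lid. Lift that bar level and straight up out of both U brackets, well clear of them, then set it down gently in the middle of the black rubber mat, lying along the mat's length, and let go. Leave the identical bar in the other cradle, which has no box, where it is.

Things in the scene. Friction and masses are not known exactly. Their poses are not given: they have to be found in the camera images.
- locking_bar: Bar to lift, over the box: aluminium, 226 mm long (y), 16 wide (x), 16 high, about 0.3 kg; mid-top a dark wooden grip block 50 long (y), 16 wide (x), 32 high (top 48 mm above the bar's underside): grasp it across its width from above. Origin: centre of the bar's underside, z up. Lies loose in the two U brackets of box_cradle, about 6 mm play each side.
- spare_bar: Identical loose bar in the brackets of the other, identical cradle, which holds no box, only a small steel V-block. Leave it alone. Origin and axes as for locking_bar.
- box_cradle: Fixed plywood board 130 (x) x 250 (y) x 10 mm carrying the brown wooden box (114 x 170, lid top 63 mm above table). At y = +-97 mm steel U brackets, 8 thick (y), 48 wide (x), open at the top: slot 28 wide, slot floor 67, bracket top 85 mm above table. Origin: centre of board's underside, on the table, z up; bar lies along y. It may stand left or right.
- rubber_mat: Fixed flat black rubber mat 150 mm (x) by 290 mm (y), 4 mm thick, lying on the table farther from the robot than the cradles. Origin: centre of its underside, on the table, z up; y along its length.

How it is judged:
On the way:
1. the bar is lifted level, straight up over its cradle, clear of both brackets (40 mm above its seat, tilted less than 10 degrees, within 30 mm sideways) (z of locking_bar in the frame of box_cradle above 0.107 m and x of locking_bar in the frame of box_cradle between -0.03 and 0.03 m and y of locking_bar in the frame of box_cradle between -0.03 and 0.03 m and angle between locking_bar's own y axis and vertical between 1.396 and 1.745 rad), for 0.1 s.
At the end, for the whole second after the job is handed in: The locking bar lies at rest on the rubber mat, its middle within 45 mm of the mat's middle along each of the mat's axes and its length within 15 degrees of the mat's length, either way round; the spare bar is within 20 mm of where it lay (x of locking_bar in the frame of rubber_mat between -0.045 and 0.045 m and y of locking_bar in the frame of rubber_mat between -0.045 and 0.045 m and z of locking_bar in the frame of rubber_mat below 0.025 m and angle between the y axis of locking_bar and the y axis of rubber_mat, either way round below 0.26 rad and linear speed of locking_bar below 0.02 m/s and distance of spare_bar from where it was at the start of the episode below 0.02 m); the robot touches nothing.
It fails at once if the spare bar is moved by more than 20 mm (distance of spare_bar from where it was at the start of the episode above 0.02 m).
It fails at once if the locking bar is tipped endwise by more than 20 degrees (angle between locking_bar's own y axis and vertical below 1.222 rad or angle between locking_bar's own y axis and vertical above 1.92 rad).
It fails at once if the locking bar is dropped or slammed down (faster than 0.6 m/s within 25 mm of the table) (height (world z) of locking_bar below 0.025 m and linear speed of locking_bar above 0.6 m/s).
It also fails if it takes over 43 s, if anything falls off the work surface, if the arm or the gripper's body presses on something with over 40 N, if the wrist force passes 120 N, or if a joint passes its speed limit or range.

## Working session

There is one attempt and no reset: what is moved stays moved. The work goes in short steps, Python scripts to look and compute and a tool call to move; the robot and the scene stay as the last step left them, time stands still between calls to the robot, and variables do not carry over. Pictures are saved under pics/ and viewed, at most 10 in all, crops included, and the job is handed in when it is done.

Besides the shell and the picture viewer there is one more tool, called as a command line: name --argument value ..., lists and objects as JSON in quotes. send_rows: Moves the arm, as the interface text tells. Its arguments: {"type":"object","properties":{"dr":{"type":"array","items":{"type":"array","items":{"type":"number"}}},"xyz":{"type":"array","items":{"type":"array","items":{"type":"number"}}},"jaw":{"type":"array","items":{"type":"number"}}},"required":["dr","xyz","jaw"]}

```bash
mkdir -p pics; python3 - <<'E'
from bench import ctrl
import cv2
for n in("top","side"):
    cv2.imwrite(f"pics/{n}0.png",ctrl.camera(n)[:,:,::-1]); c=ctrl.calibration(n); print(n,c)
print(ctrl.get_obs(),ctrl.tip_extent)
E
```

```text
top {'camera_matrix': array([[623.09846274,   0.        , 322.02622933],
       [  0.        , 623.09846274, 241.74478498],
       [  0.        ,   0.        ,   1.        ]]), 'D': array([-0.13801705,  0.        ,  0.        ,  0.        ,  0.        ]), 'world_from_camera': array([[ 0.01712122,  0.98113769, -0.19255052,  0.29891904],
       [-0.9995728 ,  0.02135832,  0.01995087,  0.02999053],
       [ 0.02368711,  0.19212668,  0.98108423,  1.39623058],
       [ 0.        ,  0.        ,  0.        ,  1.        ]])}
side {'camera_matrix': array([[444.20378679,   0.        , 315.2919585 ],
       [  0.        , 444.20378679, 242.36255364],
       [  0.        ,   0.        ,   1.        ]]), 'D': array([-0.03085941,  0.        ,  0.        ,  0.        ,  0.        ]), 'world_from_camera': array([[-0.98674535,  0.10813219, -0.12100015,  0.45170019],
       [-0.16198123, -0.70126588,  0.69425374,  0.62659837],
       [-0.0097821 ,  0.7046514 ,  0.70948623,  0.6639661 ],
       [ 0.        ,  0.        ,  0.        ,  1.        ]])}
{'time_s': 0.1, 'q': array([ 1.05472434e+00,  1.81475006e-01,  1.60787665e+00, -3.01919022e-05,
        1.35381997e+00, -2.06304759e-01]), 'dq': array([ 6.29972860e-04, -1.33954767e-03, -1.73544035e-03,  2.26055768e-05,
        1.96839864e-03,  3.23008984e-04]), 'joint_efforts': array([ 1.29325650e-03, -4.45882630e+01, -3.52237737e+01, -3.37584697e-04,
        4.19264150e-03,  1.01681266e-06]), 'eef_pos': array([0.17504396, 0.54722576, 0.24948474]), 'eef_rot': array([-2.65204627e-04,  1.54261838e-01,  9.88029687e-01, -7.43754023e-04]), 'wrist_force': array([-0.02716147, -0.04635938, -0.40897439]), 'torque': array([0.00249849, 0.03156941, 0.01943692]), 'grasp_force': 0.0, 'opening': 0.9994193080250224} 0.019
```

View pics/top0.png

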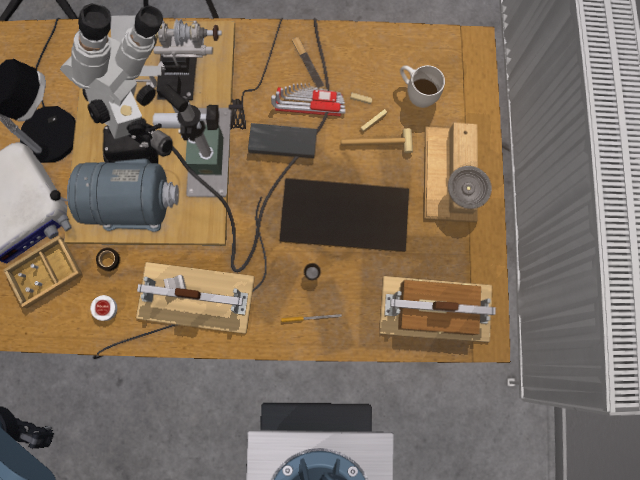

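View pics/side0.png

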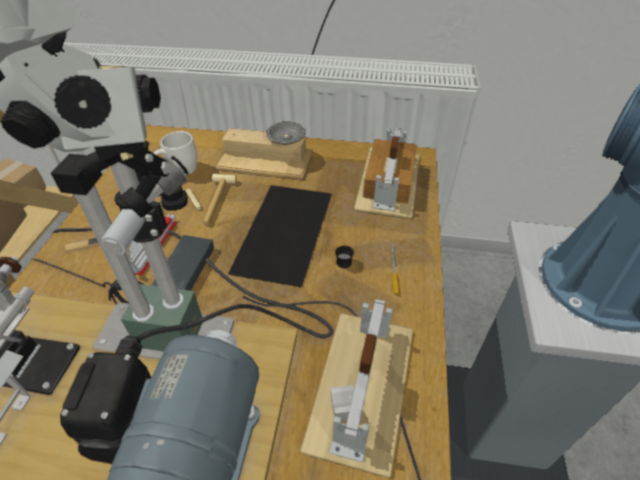

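Top view: the box cradle is on the right, with its bar running from (388,304) to (494,310) and the grip near (446,306). The spare bar is on the left. The mat corners are at about (285,180), (409,187), (406,250) and (280,243). The side view agrees.

```bash
cat > h.py <<'E'
from bench import ctrl
import cv2, numpy as np
def ray(n,px,z):
    c=ctrl.calibration(n); T=c["world_from_camera"]
    u=cv2.undistortPoints(np.float64(px).reshape(-1,1,2),c["camera_matrix"],c["D"]).reshape(-1,2)
    d=np.c_[u[:,0],-u[:,1],-np.ones(len(u))]@T[:3,:3].T; o=T[:3,3]
    return o+d*((z-o[2])/d[:,2])[:,None]
def crop(n,x0,y0,w,h,k,name):
    cv2.imwrite(name,cv2.resize(ctrl.camera(n)[y0:y0+h,x0:x0+w,::-1],None,fx=k,fy=k,interpolation=cv2.INTER_CUBIC))
E
python3 - <<'E'
from h import *
np.set_printoptions(precision=4,suppress=True)
print(ray("top",[(388,304),(494,310)],.083))
print(ray("top",[(433,306),(459,307)],.115))
m=ray("top",[(285,180),(409,187),(406,250),(280,243)],.004);print(m,m.mean(0))
crop("top",370,265,135,85,5.9,"pics/c1.png")
crop("side",345,115,90,110,5,"pics/c2.png")
E
```

```text
[[ 0.4253 -0.1388  0.083 ]
 [ 0.4156 -0.3679  0.083 ]]
[[ 0.4195 -0.2287  0.115 ]
 [ 0.4182 -0.2836  0.115 ]]
[[ 0.7165  0.0902  0.004 ]
 [ 0.7068 -0.1991  0.004 ]
 [ 0.5571 -0.1905  0.004 ]
 [ 0.5672  0.0972  0.004 ]] [ 0.6369 -0.0506  0.004 ]
```

View pics/c1.png

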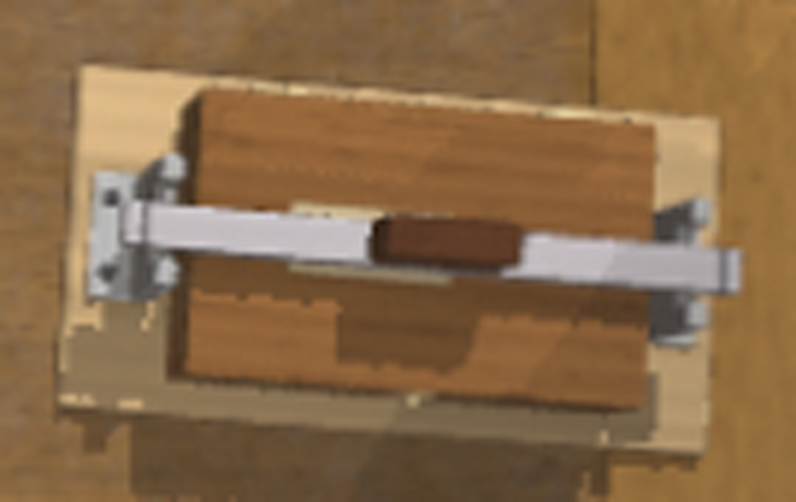

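View pics/c2.png

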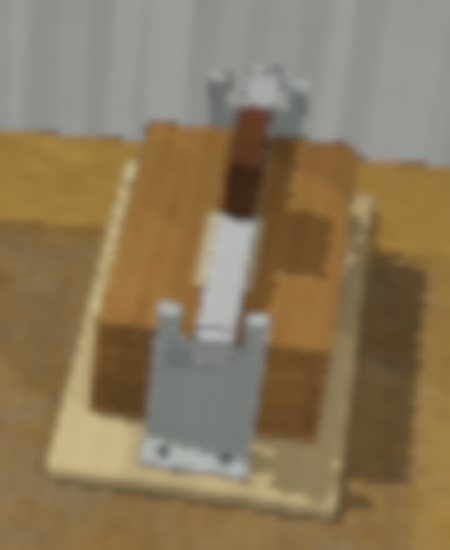

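The crop shows the full bar from crop (122,220) to (740,272). The grip top spans crop x 385–522, y 215–258. The bar is seated in both brackets. Next I'll work out the grasp pose and the move increments.

```bash
cat >> h.py <<'E'
from scipy.spatial.transform import Rotation as R
np.set_printoptions(precision=3,suppress=True)
def goto(p,yaw_deg=None):
    "shift in cm along tool axes, turn about tool axes in 6 deg units; yaw = heading of tool y"
    o=ctrl.get_obs(); r=R.from_quat(np.roll(o["eef_rot"],-1))
    a=np.radians(yaw_deg); y=np.array([np.cos(a),np.sin(a),0]); z=np.array([0,0,-1.])
    g=R.from_matrix(np.c_[np.cross(y,z),y,z])
    print("pos",o["eef_pos"],"t",o["time_s"],"shift cm",r.inv().apply(np.array(p)-o["eef_pos"])*100,"turn",np.degrees((r.inv()*g).as_rotvec())/6)
E
python3 - <<'E'
from h import *
f=lambda q:[(370+x/5.9,265+y/5.9) for x,y in q]
e=ray("top",f([(135,223),(731,270),(431,246)]),.083);print(e, np.degrees(np.arctan2(e[0,0]-e[1,0],e[0,1]-e[1,1])))
print("grip",ray("top",f([(453,239)]),.115))
s=lambda q:[(345+x/5,115+y/5) for x,y in q]
print("grip side top near end c, far end c",ray("side",s([(244,165),(252,107)]),.115))
print("bar side ctr near end",ray("side",s([(215,330)]),.083))
goto([.421,-.254,.20],-2.4)
E
```

```text
[[ 0.428 -0.149  0.083]
 [ 0.414 -0.368  0.083]
 [ 0.421 -0.257  0.083]] 3.684018395555634
grip [[ 0.421 -0.258  0.115]]
grip side top near end c, far end c [[ 0.422 -0.227  0.115]
 [ 0.42  -0.275  0.115]]
bar side ctr near end [[ 0.427 -0.148  0.083]]
pos [0.175 0.547 0.25 ] t 0.2 shift cm [-47.847 -68.819   5.036] turn [-0.01   0.005 12.442]
```

send_rows --dr '[[0, 0, 0.8], [0, 0, 1.6], [0, 0, 2.4], [0, 0, 3.2], [0, 0, 4.0], [0, 0, 4.8], [0, 0, 5.6], [0, 0, 6.4]]' --xyz '[[-2, -3, 0], [-5, -7, 0], [-8, -11.5, 0], [-11, -16, 0], [-14, -20.5, 0], [-17, -25, 0], [-20, -29, 0], [-23, -33, 0]]' --jaw '[60, 60, 60, 60, 60, 60, 60, 60]'

```text
time_s: 1.2
eef_pos: [0.2939, 0.1618, 0.2504]
eef_rot: [0.0, 0.472, 0.882, 0.0]
wrist_force: [1.4, -0.5, -0.2]
opening: 0.6
grasp_force: 0.0
```

```bash
python3 -c "
from h import *
goto([.421,-.256,.17],-3.2)"
```

```text
pos [0.294 0.162 0.25 ] t 1.2 shift cm [-41.802 -12.626   8.053] turn [0.011 0.002 6.153]
```

send_rows --dr '[[0, 0, 0.9], [0, 0, 1.8], [0, 0, 2.7], [0, 0, 3.6], [0, 0, 4.5], [0, 0, 5.4], [0, 0, 6.15], [0, 0, 6.15]]' --xyz '[[-6, -1.8, 0], [-12, -3.6, 0], [-18, -5.4, 0], [-24, -7.2, 1], [-30, -9, 3], [-36, -10.8, 5], [-40.5, -12.2, 7], [-41.8, -12.6, 8]]' --jaw '[60, 60, 60, 60, 60, 60, 60, 60]'

```text
time_s: 2.2
eef_pos: [0.4217, -0.2565, 0.1687]
eef_rot: [-0.001, 0.727, 0.687, -0.0]
wrist_force: [0.4, 0.7, 0.2]
opening: 0.601
grasp_force: 0.0
```

```bash
python3 -c "
from h import *
crop('side',315,65,160,160,3.5,'pics/c3.png')
goto([.421,-.256,.10],-3.2)"
```

```text
pos [ 0.421 -0.256  0.168] t 2.25 shift cm [-0.007 -0.023  6.793] turn [-0.022 -0.015  0.005]
```

View pics/c3.png

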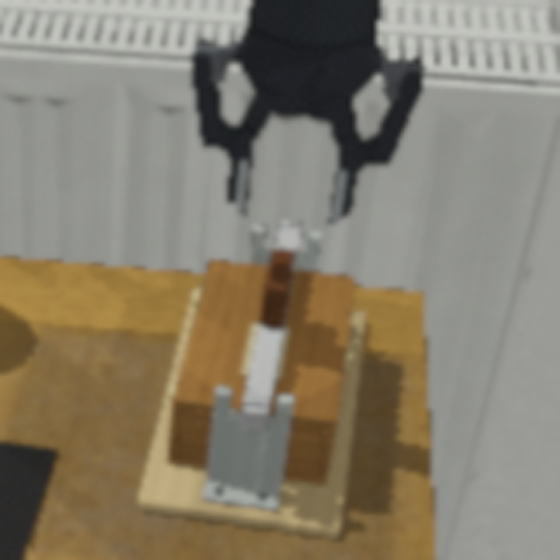

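The side view shows the fingers at crop (240,200) and (345,200), straddling the grip at crop (278,290) from above. The measured pose matches the target, so I'll descend and close.

send_rows --dr '[[0, 0, 0], [0, 0, 0], [0, 0, 0], [0, 0, 0], [0, 0, 0], [0, 0, 0], [0, 0, 0], [0, 0, 0]]' --xyz '[[0, 0, 1], [0, 0, 2.2], [0, 0, 3.4], [0, 0, 4.6], [0, 0, 5.6], [0, 0, 6.3], [0, 0, 6.8], [0, 0, 6.8]]' --jaw '[60, 60, 60, 60, 60, 60, 60, 60]'

```text
time_s: 3.25
eef_pos: [0.4218, -0.2541, 0.102]
eef_rot: [-0.0, 0.726, 0.688, -0.0]
wrist_force: [0.0, -0.4, -0.3]
opening: 0.601
grasp_force: 0.0
```

```bash
python3 -c "
from h import *
crop('side',335,65,120,150,4,'pics/c4.png')
goto([.421,-.256,.10],-3.2); print(ctrl.get_obs()['wrist_force'])"
```

```text
pos [ 0.422 -0.254  0.102] t 3.3 shift cm [-0.184 -0.086  0.23 ] turn [-0.    -0.     0.024]
[-0.08  -0.006  0.314]
```

View pics/c4.png

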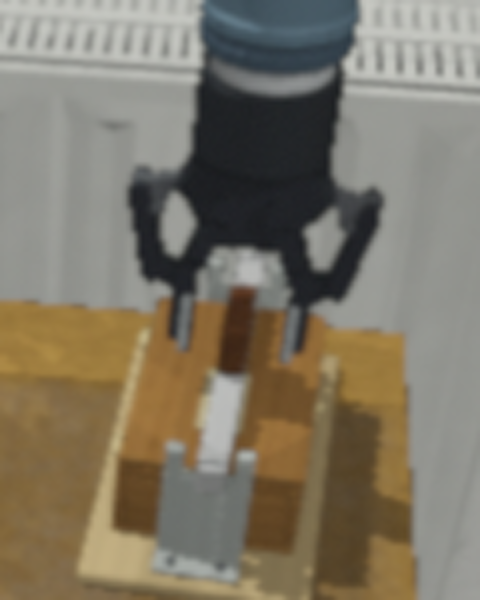

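The fingertips at crop x 183 and 291 straddle the grip, which is centred at about 236. Closing now.

send_rows --dr '[[0, 0, 0], [0, 0, 0], [0, 0, 0], [0, 0, 0], [0, 0, 0], [0, 0, 0], [0, 0, 0], [0, 0, 0]]' --xyz '[[0, 0, 0], [0, 0, 0], [0, 0, 0], [0, 0, 0], [0, 0, 0], [0, 0, 0], [0, 0, 0], [0, 0, 0]]' --jaw '[45, 35, 25, 15, 5, 0, 0, 0]'

```text
time_s: 4.3
eef_pos: [0.4221, -0.2543, 0.1026]
eef_rot: [0.0, 0.726, 0.688, -0.0]
wrist_force: [-1.4, 1.0, 5.5]
opening: 0.175
grasp_force: 59.5
```

send_rows --dr '[[0, 0, 0], [0, 0, 0], [0, 0, 0], [0, 0, 0], [0, 0, 0], [0, 0, 0], [0, 0, 0], [0, 0, 0]]' --xyz '[[0, 0, -0.5], [0, 0, -1.5], [0, 0, -3], [0, 0, -4.5], [0, 0, -6], [0, 0, -7.5], [0, 0, -8.5], [0, 0, -9]]' --jaw '[0, 0, 0, 0, 0, 0, 0, 0]'

```text
time_s: 5.3
eef_pos: [0.4221, -0.2543, 0.1931]
eef_rot: [0.0, 0.726, 0.688, 0.0]
wrist_force: [0.0, -1.2, -2.5]
opening: 0.179
grasp_force: 58.6
```

```bash
python3 -c "
from h import *
crop('side',315,35,160,170,3.4,'pics/c5.png')
goto([.637,-.051,.19],-2.0); print(ctrl.get_obs()['wrist_force'],ctrl.get_obs()['torque'])"
```

```text
pos [ 0.422 -0.254  0.193] t 5.35 shift cm [21.449 20.368  0.335] turn [ 0.008  0.008 -0.175]
[ 0.686  0.559 -2.22 ] [ 0.007 -0.001 -0.04 ]
```

View pics/c5.png

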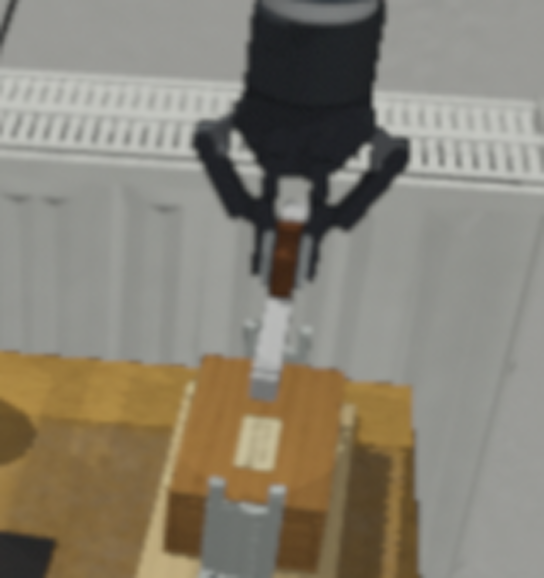

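The bar is lifted level, clear of both brackets; the lid and the empty bracket slot are visible below it. Moving it over the mat.

send_rows --dr '[[0, 0, 0], [0, 0, 0], [0, 0, 0], [0, 0, 0], [0, 0, 0], [0, 0, -0.1], [0, 0, -0.2], [0, 0, -0.2]]' --xyz '[[1.5, 1, 0], [4.5, 3.5, 0], [8, 7, 0], [12, 11, 0], [16, 15, 0], [19, 18, 0], [21, 20, 0], [21.4, 20.4, 0]]' --jaw '[0, 0, 0, 0, 0, 0, 0, 0]'

```text
time_s: 6.35
eef_pos: [0.6376, -0.0485, 0.1909]
eef_rot: [-0.001, 0.717, 0.697, -0.0]
wrist_force: [-1.1, 0.1, -3.4]
opening: 0.181
grasp_force: 59.0
```

send_rows --dr '[[0, 0, 0], [0, 0, 0], [0, 0, 0], [0, 0, 0], [0, 0, 0], [0, 0, 0], [0, 0, 0], [0, 0, 0]]' --xyz '[[0, 0, 1], [0, 0, 2.5], [0, 0, 4.5], [0, 0, 6.5], [0, 0, 8.5], [0, 0, 10], [0, 0, 11], [0, 0, 11]]' --jaw '[0, 0, 0, 0, 0, 0, 0, 0]'

```text
time_s: 7.35
eef_pos: [0.6366, -0.0511, 0.0814]
eef_rot: [-0.001, 0.718, 0.696, -0.0]
wrist_force: [0.2, 0.1, -2.5]
opening: 0.179
grasp_force: 59.0
```

```bash
python3 -c "
from h import *
crop('side',200,130,200,160,4,'pics/c6.png')
goto([.637,-.051,.0396],-2.0); print(ctrl.get_obs()['wrist_force'],ctrl.get_obs()['torque'])"
```

```text
pos [ 0.637 -0.051  0.082] t 7.4 shift cm [ 0.023 -0.014  4.267] turn [-0.001 -0.     0.025]
[-0.172  0.737 -2.477] [ 0.016 -0.003 -0.005]
```

View pics/c6.png

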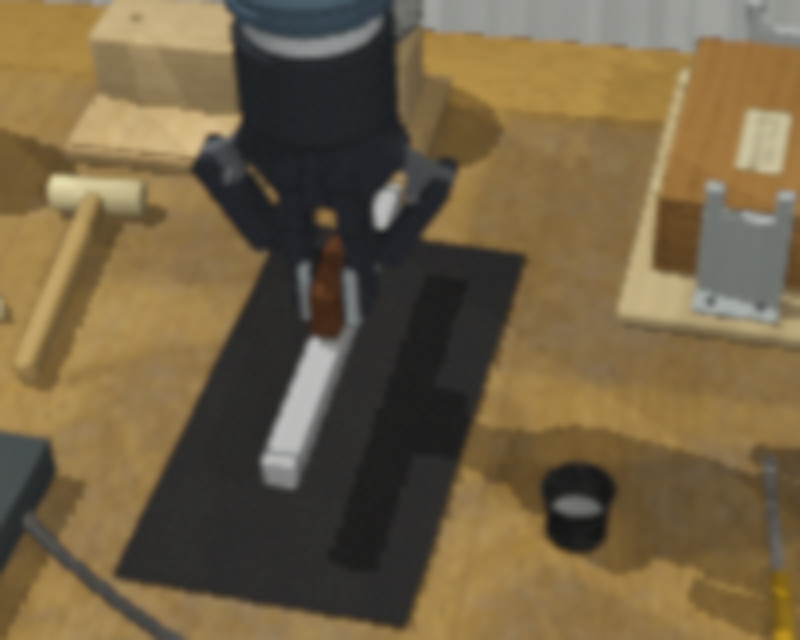

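The bar hangs level over the mat's middle, parallel to its length. Its near end is at crop (282,470) and the mat is clear around it. Lowering it gently.

send_rows --dr '[[0, 0, 0], [0, 0, 0], [0, 0, 0], [0, 0, 0], [0, 0, 0], [0, 0, 0], [0, 0, 0], [0, 0, 0]]' --xyz '[[0, 0, 1], [0, 0, 2], [0, 0, 2.8], [0, 0, 3.4], [0, 0, 3.8], [0, 0, 4.0], [0, 0, 4.1], [0, 0, 4.2]]' --jaw '[0, 0, 0, 0, 0, 0, 0, 0]'

```text
time_s: 8.4
eef_pos: [0.6373, -0.0513, 0.0405]
eef_rot: [0.0, 0.718, 0.696, 0.0]
wrist_force: [-0.5, -0.1, -3.6]
opening: 0.176
grasp_force: 59.1
```

send_rows --dr '[[0, 0, 0], [0, 0, 0], [0, 0, 0], [0, 0, 0], [0, 0, 0], [0, 0, 0], [0, 0, 0], [0, 0, 0]]' --xyz '[[0, 0, 0.05], [0, 0, 0.1], [0, 0, 0.1], [0, 0, 0.15], [0, 0, 0.15], [0, 0, 0.15], [0, 0, 0.15], [0, 0, 0.15]]' --jaw '[0, 0, 0, 0, 0, 0, 0, 0]'

```text
time_s: 9.4
eef_pos: [0.6371, -0.0513, 0.0396]
eef_rot: [0.0, 0.718, 0.696, 0.0]
wrist_force: [-4.3, 0.8, 4.3]
opening: 0.175
grasp_force: 60.3
```

Contact: the vertical force rose from -3.6 to +4.3 N. Opening slowly.

send_rows --dr '[[0, 0, 0], [0, 0, 0], [0, 0, 0], [0, 0, 0], [0, 0, 0], [0, 0, 0], [0, 0, 0], [0, 0, 0]]' --xyz '[[0, 0, 0], [0, 0, 0], [0, 0, 0], [0, 0, 0], [0, 0, 0], [0, 0, 0], [0, 0, 0], [0, 0, 0]]' --jaw '[19, 22, 26, 32, 40, 50, 60, 60]'

```text
time_s: 10.4
eef_pos: [0.637, -0.0513, 0.0388]
eef_rot: [-0.0, 0.718, 0.696, -0.0]
wrist_force: [0.0, 0.0, -0.4]
opening: 0.6
grasp_force: 0.0
```

send_rows --dr '[[0, 0, 0], [0, 0, 0], [0, 0, 0], [0, 0, 0], [0, 0, 0], [0, 0, 0], [0, 0, 0], [0, 0, 0]]' --xyz '[[0, 0, -0.5], [0, 0, -2], [0, 0, -4], [0, 0, -7], [0, 0, -10], [0, 0, -13], [0, 0, -15], [0, 0, -15]]' --jaw '[60, 60, 60, 60, 60, 60, 60, 60]'

```text
time_s: 11.4
eef_pos: [0.6383, -0.0516, 0.1916]
eef_rot: [0.002, 0.718, 0.696, 0.001]
wrist_force: [-0.2, 1.0, -0.1]
opening: 0.596
grasp_force: 0.0
```

```bash
python3 -c "
from h import *
crop('side',200,100,220,200,3,'pics/c7.png')
o=ctrl.get_obs();print(o['eef_pos'],o['wrist_force'],o['opening'])"
```

```text
[ 0.637 -0.051  0.19 ] [-0.857 -0.576 -0.425] 0.601728267858907
```

View pics/c7.png

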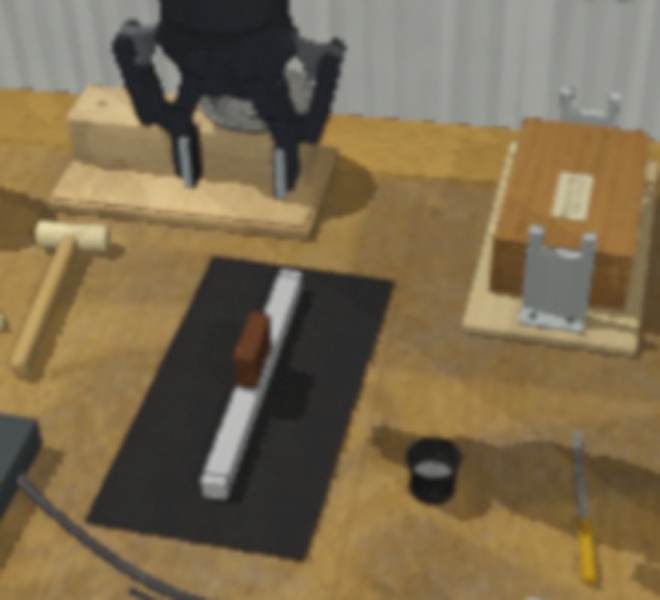

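The bar lies flat in the middle of the mat, from crop (290,275) to (215,485), parallel to the mat's edges. The gripper is clear above it.

```bash
python3 -c "
from bench import ctrl
print(ctrl.hand_in())"
```

```text
the job is handed in; nothing more can be done
None
```

I lifted the locking bar level out of both brackets, set it down gently in the middle of the rubber mat along its length and released it, never went near the spare bar, and handed the job in at about 11.5 s; no verdict came back.

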